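Fit the V shim and make sure the polarimeter lamp is on

ROBOT

A 6-joint arm with a two-finger parallel gripper is mounted at the origin on the work surface. World frame = base frame: x ahead of the robot, y to its left, z up, the work surface at z = 0. Lengths are in mm, angles in rad, forces in N, time in s.
With the tool pointing down it reaches from about 350 to 975 mm from the base axis. Payload 7.1 kg.
Tool frame: the origin (TCP) lies on the front face of the gripper's body, between the roots of the fingers; the fingertips stand 80 mm ahead of it and the grasp point (between the pads) lies 61 mm ahead of it (env.tips_ahead is the distance from the TCP to the fingertips, in mm); z points along the fingers, y is the line along which they close (so a half turn about z gives the same grasp; the last joint's range is limited). The gripper opens to 88 mm and grips with 3 to 60 N. Pads are 20 mm wide; open, the fingers measure 115 mm over their backs; the gripper's body (75 mm by 178 mm) begins 61 mm behind the grasp point.
Start: joints at [1.291, 0.423, 1.63, -0, 1.089, -0.019], TCP at [161.127, 603.857, 302.675] pointing down, gripper open.
Joint ranges: [-3, 3], [-0.9, 2.11], [0.09, 2.58], [-1.31, 4.45], [0.11, 2.69], [-2.54, 2.54]. Speed limits (rad/s): [2.39, 2.39, 3.01, 3.14, 3.14, 3.14].

INTERFACE

Orientations are given as a unit quaternion [x, y, z, w].
In Python, from station import env, set_gripper, viewer, workorder gives the robot as it stands. Calls block until the motion is done:
- env.reach(position, orientation): joint-space move of the TCP to a pose.
- env.move_l(position, rot=None, rate=150, f_stop=None): straight line of the TCP; rot=None keeps the orientation; rate is the mean speed in mm/s. With f_stop (N) it stops when the force on the tool has changed by that much, and returns True; else False.
- env.move_joints(angles): joint-space move.
- set_gripper(opening): finger opening in mm; the grip force is fixed at half the most; returns when the fingers have stopped.
- env.hold(seconds).
- env.ik(position, orientation): joint angles nearest the present ones, or None.
- env.read_state(): the state.
- viewer.camera(name): name is "scene" or "top" or "wrist"; returns the picture (480x640x3 uint8, blue, green, red); there is no depth.
- viewer.camera_params(name): a dict with "fx", "fy", "cx", "cy" (pixels), "pose" (4x4, takes a point from camera to world coordinates); the wrist camera has in their place "tool_from_camera" (4x4, takes a point from camera to tool coordinates, whose origin is the TCP and whose axes are the flange's). Camera axes: x right, y up, looking along -z (the intrinsics and any distortion apply to the point x, -y, -z); pixel columns grow to the right and rows downward; lengths in mm; the calibration is good to about 2 mm. A picture is of the moment at which its call begins: read the wrist's pose just before it. camera_params takes no time and is no camera call.
A pose or a line that the arm cannot do raises env.IKError and nothing moves.
- workorder.sign_off(): hands the job in; it is judged then, once.
The state is a dict: "time_s": time; "qpos": joint angles; "dq": joint speeds; "tau": joint torques, N m; "tool_pos": TCP position; "orientation": TCP orientation; "force": force on the tool from outside, world axes, zero at the start; "wrist_torque": the same for the moment, N m; "width": finger opening in mm; "grip_force": force on a finger pad.
Only numpy, scipy, OpenCV 4.12 (cv2) and the standard library are available. Lean on these libraries where they do the work, as an engineer would, in place of code of your own. Each camera call takes 0.05 s, during which the arm holds its last target. There are 200 camera calls.

TASK

Get the polarimeter ready for the short cell: turn the aluminium V shim that lies upside down on the drying mat the right way up and set it down in the cradle, nested squarely in the cradle's V and centred over it, never dropping it. The lamp's pilot light is dead, so also feel with a light touch which way the toggle on the lamp supply stands, flip it on only if it is off, and leave it on. Leave the glass cell, the wash bottle and the vial where they are.

Things in the scene. Friction and masses are not known exactly. Their poses are not given: they have to be found in the camera images.
- shim_center (a point): V shim: loose aluminium angle section, 62 mm long, two legs 45 mm wide (outer) and 5 mm thick at 90 degrees, about 70 g. y axis along its corner line; z axis points out of the V's opening, midway between the legs (down at the start: it stands on its two free edges, corner up, 35 mm tall). The point is mid-length, 18 mm from the outer corner along z, near the centre of mass. Its flat ends, 62 mm apart, are the place to grip; on a bench it also rests stably on one leg.
- cradle_seat (a point): the polarimeter's cradle: a fixed dark steel angle opening upward, 40 mm long along y, legs 50 mm wide inside and 5 mm thick, ends free so that fingers pass beside them; on a narrow post. This point is where the shim's point lies when the shim is nested and centred: 18 mm above the cradle's inner corner, 68 mm above the bench. z up, y along the V.
- polarimeter: fixed white polarimeter; origin at the centre of its underside, long axis y. Base 110 x 400 mm, 36 mm high. Cradle over its middle; 76 mm round lamp house (114 mm tall) from 127 mm along +y, analyser tower with dial (115 mm tall) from -135 mm along -y, the dial and eyepiece reaching -232 mm. Apart from snouts up to 14 mm long on them it is clear in between.
- lamp_supply: fixed grey lamp supply box; origin at the centre of its underside; 100 (x) x 130 (y) mm, black top panel at 82 mm. In the middle of the panel is a small black toggle between two black guard fins (5 mm thick, 60 mm long along x, 63 mm apart inside, tops at 100 mm). ON is the side of the white bar and the unlit pilot lens (its +x side), OFF is -x.
- toggle_pivot (a point): pivot of the toggle's lever, 84 mm above the bench, axes as lamp_supply. The lever is a 7 mm bar with a 10 mm ball at its end, ball centre 28 mm from the pivot. It always leans 0.35 rad one way: to +x (ON, ball centre 9.6 mm to +x and 26 mm up) or to -x (OFF). It snaps over past upright; about 1.6 N sideways at the ball starts it. Which way it leans is not measured and must be felt.
- drying_mat: flat teal mat 150 (x) x 180 (y) x 3 mm fixed on the bench, origin at the centre of its underside. The shim starts on it.
- cell_center (a point): bystander: glass cell with square brass ends, 76 mm long along its y, 22 mm high, lying on the bench; its centre.
- bottle_center (a point): bystander: white wash bottle, 60 mm across, 140 mm tall; half-way up its axis.
- vial_center (a point): bystander: amber sample vial, 28 mm across, 50 mm tall; half-way up its axis.
Not all that is in view belongs to the job. Of the things shaped like the part that bears shim_center, the aluminium one is meant.

How it is judged (in metres and radians):
On the way:
1. the toggle has been felt: a finger has touched its lever ((contact force between the fingers and lamp_toggle_c0 above 0.2 N or contact force between the fingers and lamp_toggle_c1 above 0.2 N)), for 0.02 s.
At the end, for the whole second after the job is handed in: The shim lies at rest in the cradle, opening up, its point within 4 mm of the seat point across and in height and 12 mm along the V, its z within 0.1 rad of vertical and its y within 0.07 rad of the cradle's; the toggle's ball is over 6 mm to the ON side of its pivot (x of shim_center in the frame of cradle_seat between -0.004 and 0.004 m and z of shim_center in the frame of cradle_seat between -0.004 and 0.004 m and y of shim_center in the frame of cradle_seat between -0.012 and 0.012 m and angle between shim_center's own z axis and vertical below 0.1 rad and angle between the y axis of shim_center and the y axis of cradle_seat, either way round below 0.07 rad and linear speed of v_shim below 0.01 m/s and x of lamp_toggle_c1 in the frame of lamp_supply above 0.006 m); the robot touches nothing.
It fails at once if a lamp that was on is switched off (x of lamp_toggle_c1 in the frame of lamp_supply below -0.006 m and distance of lamp_toggle_c1 from where it was at the start of the episode above 0.012 m).
It fails at once if the toggle is pressed hard (over 15 N) (contact force between the fingers and lamp_toggle_c0 above 15 N or contact force between the fingers and lamp_toggle_c1 above 15 N).
It fails at once if the shim is dropped (moves faster than 0.65 m/s while no finger touches it) (contact force between the fingers and v_shim below 0.01 N and linear speed of v_shim above 0.65 m/s).
It fails at once if the glass cell, the wash bottle or the vial is moved by more than 20 mm (distance of any of cell_center, bottle_center, vial_center from where it was at the start of the episode above 0.02 m).
It also fails if it takes over 72 s, if anything falls off the work surface, if the arm or the gripper's body presses on something with over 40 N, if the wrist force passes 120 N, or if a joint passes its speed limit or range.

## Working session

There is one attempt and no reset: what is moved stays moved. The work goes in short steps, each a Python script; the robot and the scene stay as the last script left them, time stands still between calls to the robot, and variables do not carry over. Pictures are saved under pics/ and viewed, at most 13 in all, crops included, and the job is handed in when it is done.

```bash
ls; mkdir -p pics
python3 - <<'E'
from station import env, set_gripper, viewer, workorder
import cv2
for n in("scene","top"):
    im=viewer.camera(n); cv2.imwrite(f"pics/{n}0.png",im)
    p=viewer.camera_params(n); print(n,p)
print(viewer.camera_params("wrist"))
print(env.read_state())
E
```

```text
pics
scene {'fx': 547.8372392365449, 'fy': 547.8372392365449, 'cx': 321.59199327142824, 'cy': 231.42599202683087, 'pose': array([[ 8.42148275e-01, -3.32674669e-01,  4.24398217e-01,
         1.05664443e+03],
       [ 5.39239957e-01,  5.15801199e-01, -6.65709691e-01,
        -6.59555915e+02],
       [ 2.55964193e-03,  7.89478744e-01,  6.13772564e-01,
         7.81345435e+02],
       [ 0.00000000e+00,  0.00000000e+00,  0.00000000e+00,
         1.00000000e+00]])}
top {'fx': 534.5514889053458, 'fy': 534.5514889053458, 'cx': 322.79432509229355, 'cy': 234.81264340188784, 'pose': array([[ 2.66260296e-02,  9.81680913e-01, -1.88662768e-01,
         3.64628170e+02],
       [-9.99467458e-01,  2.25813985e-02, -2.35559050e-02,
         7.37291645e+01],
       [-1.88641132e-02,  1.89189497e-01,  9.81759380e-01,
         1.15496358e+03],
       [ 0.00000000e+00,  0.00000000e+00,  0.00000000e+00,
         1.00000000e+00]])}
{'fx': 409.6751759630051, 'fy': 409.6751759630051, 'cx': 324.1814261579558, 'cy': 232.1258000661822, 'tool_from_camera': array([[-4.72674363e-04,  9.65111427e-01,  2.61839091e-01,
[... 297 characters left out ...]
1, 'qpos': array([ 1.29099147e+00,  4.23800734e-01,  1.63060498e+00,  7.66286565e-06,
        1.08861418e+00, -1.90152882e-02]), 'dq': array([ 5.49205320e-05, -1.61786383e-03, -1.19274703e-03,  2.82865694e-04,
        1.23402154e-03, -2.80093599e-04]), 'tau': array([-1.96866049e-04, -5.45616460e+01, -2.74324018e+01,  6.46028691e-02,
        1.87320571e-02, -5.67540451e-05]), 'tool_pos': array([161.02599768, 603.49168494, 301.9600592 ]), 'orientation': array([ 1.30027316e-01,  9.91510155e-01, -7.05163505e-04, -1.09581134e-04]), 'force': array([-0.35214943,  1.20219728,  0.03114132]), 'wrist_torque': array([-0.04548186,  0.01054221,  0.03256303]), 'grip_force': 0.0, 'width': 87.65768214011908}
```

View pics/scene0.png

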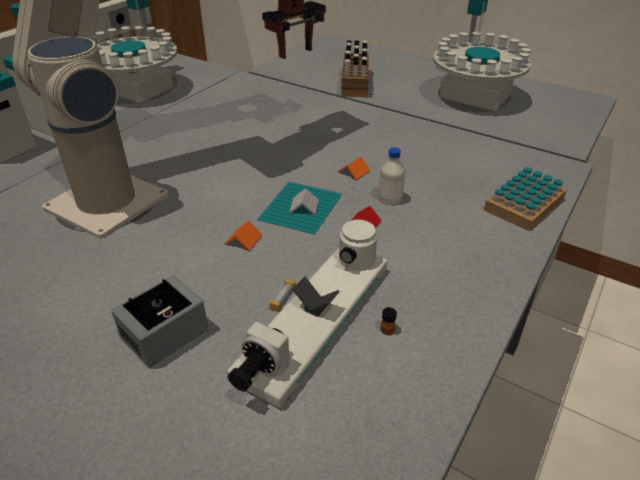

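View pics/top0.png

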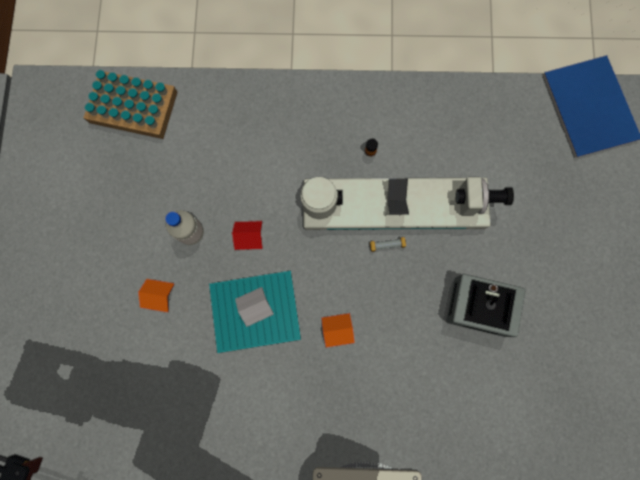

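The scene view shows the supply at (160,315), the cradle at (315,295) and the grey shim on the mat at (303,202). In the top view the shim is at (254,307), the cradle at (398,196), the supply panel at (490,303), the cell at (388,244), the vial at (371,147) and the bottle at (183,225). The orange and red V's are decoys.

```bash
cat > h.py <<'E'
from station import env, set_gripper, viewer, workorder
import numpy as np, cv2
from scipy.spatial.transform import Rotation as R
def wristpose():
    s=env.read_state(); T=np.eye(4); T[:3,:3]=R.from_quat(s['orientation']).as_matrix(); T[:3,3]=s['tool_pos']
    return T@viewer.camera_params("wrist")['tool_from_camera']
def px(name,u,v,z,pose=None):
    p=viewer.camera_params(name); T=p['pose'] if pose is None else pose
    d=T[:3,:3]@np.array([(u-p['cx'])/p['fx'],-(v-p['cy'])/p['fy'],-1]); o=T[:3,3]
    return o+d*(z-o[2])/d[2]
def proj(name,P,pose=None):
    p=viewer.camera_params(name); T=p['pose'] if pose is None else pose
    q=T[:3,:3].T@(np.asarray(P,float)-T[:3,3]); return p['cx']+p['fx']*q[0]/-q[2], p['cy']-p['fy']*q[1]/-q[2]
def Q(yaxis_ang,tilt,flip=False):
    """tool y along horizontal direction angle; tool z tilted from down by tilt (about tool y, >0 -> z toward +perp)"""
    y=np.array([np.cos(yaxis_ang),np.sin(yaxis_ang),0]); perp=np.array([np.sin(yaxis_ang),-np.cos(yaxis_ang),0])
    # perp = y rotated -90deg: for y-axis ang=90deg perp=+x
    z=np.sin(tilt)*perp-np.cos(tilt)*np.array([0,0,1.])
    if flip:y=-y
    x=np.cross(y,z); return R.from_matrix(np.c_[x,y,z]).as_quat()
E
python3 - <<'E'
from h import *
for n,a in dict(shim=(254,307,38),cradle=(398,196,75),sup=(490,305,82),cell=(388,244,11),vial=(371,147,50),bottle=(175,218,140),matc=(255,310,3),tower=(478,192,115),lamp=(319,197,114)).items(): print(n,px("top",*a).round())
T=cv2.imread("pics/top0.png");S=cv2.imread("pics/scene0.png")
c=lambda I,x,y,w=66,h=50:cv2.resize(I[y-h//2:y+h//2,x-w//2:x+w//2],(396,296),interpolation=cv2.INTER_CUBIC)
cv2.imwrite("pics/crop1.png",np.vstack([np.hstack([c(T,254,307),c(T,398,196)]),np.hstack([c(T,488,303,80,60),c(S,303,203)])]))
E
```

```text
shim [423. 239.  38.]
cradle [658. -55.  75.]
sup [ 437. -236.   82.]
cell [567. -41.  11.]
vial [773.   1.  50.]
bottle [587. 388. 140.]
matc [419. 242.   3.]
tower [ 659. -210.  115.]
lamp [642. 108. 114.]
```

View pics/crop1.png

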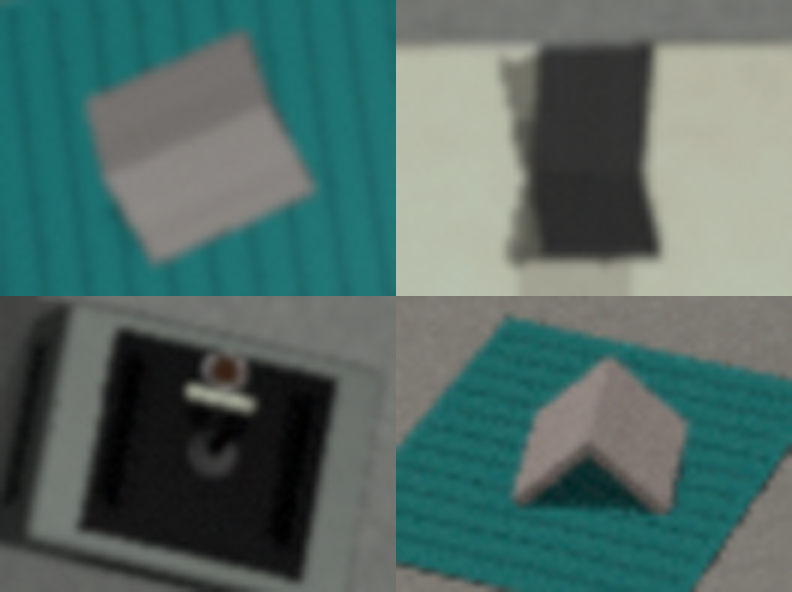

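The crop shows the shim's corner line running from crop (105,175) to (270,105), with the opening down. The cradle is almost aligned with y. The supply is yawed about 12°, with the white bar and lens on its far (+x) side. Next I'll check reachability for the plan: pick at a 60° tilt, half turn about the tool axis, rest it on one leg, regrasp, then place at 45°.

Run:
```python
from h import *
a=px("top",221+105/6,282+175/6,38);b=px("top",221+270/6,282+105/6,38);print("corner",a,b,(a+b)/2)
v=a-b;A=np.arctan2(v[1],v[0]);print("axis deg",np.degrees(A),np.linalg.norm(v))
# supply panel corners crop scale 396/80=4.95, origin (448,273): 
for c in((118,330),(335,380),(300,580),(80,528)): print("panel",px("top",448+c[0]/4.95,273+c[1]/4.95,82).round(1))
# polarimeter base corners top
for c in((304,179),(488,179),(489,227),(305,227)): print("base",px("top",*c,36).round(1))
def tcp(P,q,d=67): return np.asarray(P)-d*R.from_quat(q).apply([0,0,1])
C=(a+b)/2
for name,P,ang,t in(("pick",C-[0,0,14],A,60),("hi",C+[0,0,130],A,60),("mid",[423,239,150],np.pi/2,60),("set",[423,239,22],np.pi/2,60),("set2",[423,239,22],np.radians(110),60),("re",[423,239,24],A,0),("cr",[658,-55,68],np.radians(93),45),("crhi",[658,-55,160],np.radians(93),45)):
  for f in(0,1):
    q=Q(ang,np.radians(t),f);j=env.ik(tcp(P,q),q);print(name,f,None if j is None else np.round(j,2))
```

```text
corner [413.76081693 271.33190567  38.        ] [439.30962674 215.22361154  38.        ] [426.53522184 243.2777586   38.        ]
axis deg 114.48206072375908 61.651296445911655
panel [ 368.3 -198.2   82. ]
panel [ 351.2 -282.7   82. ]
panel [ 274.8 -266.1   82. ]
panel [ 291.9 -181.5   82. ]
base [702.4 144.8  36. ]
base [ 710.8 -253.4   36. ]
base [ 604.7 -252.2   36. ]
base [595.8 139.1  36. ]
pick 0 [0.57 1.05 2.47 3.26 1.42 1.62]
pick 1 [ 0.57  1.05  2.47  3.26  1.42 -1.52]
hi 0 [0.57 0.5  2.55 3.29 0.96 1.56]
hi 1 [ 0.57  0.5   2.55  3.29  0.96 -1.59]
mid 0 [0.92 0.56 2.44 4.14 0.97 1.43]
mid 1 [ 0.92  0.56  2.44  4.14  0.97 -1.71]
set 0 [0.92 0.97 2.37 3.99 1.18 1.75]
set 1 [ 0.92  0.97  2.37  3.99  1.18 -1.39]
set2 0 [0.64 1.05 2.47 3.4  1.42 1.68]
set2 1 [ 0.64  1.05  2.47  3.4   1.42 -1.46]
re 0 [ 0.49  0.59  2.03 -0.    0.52 -1.51]
re 1 [ 0.49  0.59  2.03 -0.    0.52  1.63]
cr 0 [-0.17  0.66  2.1   2.75  0.42  1.77]
cr 1 [-0.17  0.66  2.1   2.75  0.42 -1.37]
crhi 0 [-0.17  0.46  2.1   2.43  0.25  2.1 ]
crhi 1 [-0.17  0.46  2.1   2.43  0.25 -1.04]
```

Run:
```python
from h import *
for c in((118,34),(335,84),(300,284),(80,232)): print("panel",px("top",448+c[0]/4.95,273+c[1]/4.93,82).round(1))
out=[]
for n,P,ang in(("shim",[427,243,260],114.5),("cradle",[656,-55,290],93),("sup",[437,-236,300],78)):
    env.reach(P,Q(np.radians(ang),0)); env.hold(.15)
    T=wristpose(); im=viewer.camera("wrist"); np.save(f"pics/{n}.npy",T); cv2.imwrite(f"pics/w_{n}.png",im)
    out.append(cv2.resize(im[90:390,120:520],(400,300)) if 0 else im); print(n,env.read_state()['time_s'])
w=lambda I:cv2.resize(I[120:360,160:480],(400,300))
cv2.imwrite("pics/m1.png",np.vstack([np.hstack([w(out[0]),w(out[1])]),np.hstack([w(out[2]),cv2.resize(out[1],(400,300))])]))
```

```text
panel [ 485.8 -201.2   82. ]
panel [ 467.7 -287.5   82. ]
panel [ 387.7 -270.5   82. ]
panel [ 405.9 -184.1   82. ]
shim 1.95
cradle 3.5583
sup 4.8583
```

View pics/m1.png

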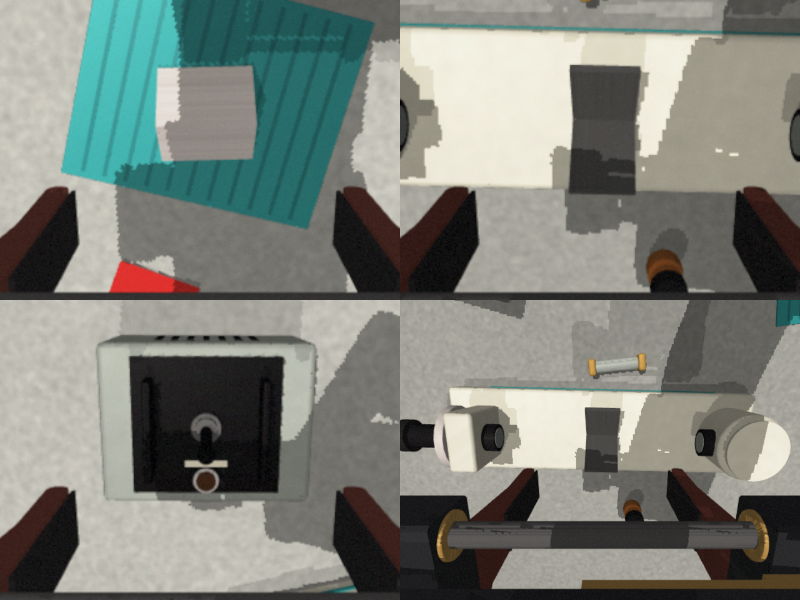

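The top-left quarter shows the shim with its corner line level from about (155,113) to (257,112) and outline corners (157,68), (252,66), (253,158), (163,161). The cradle outline is (570,66), (640,66), (635,194), (570,190). The supply panel is (130,358), (284,357), (278,492), (134,491), its toggle pivot is near (206,428), and the lever seems to lean toward the white bar.

Run:
```python
from h import *
def W(n,u,v,z,ou=0,ov=0): return px("wrist",160+(u-ou)/1.25,120+(v-ov)/1.25,z,np.load(f"pics/{n}.npy"))
pr=lambda s,x:print(s,np.round(x,1))
ang=lambda v:round(np.degrees(np.arctan2(v[1],v[0])),1)
c=[W("shim",155,113,38),W("shim",257,112,38)];pr("ridge",c);pr("mid",sum(c)/2);print(ang(c[1]-c[0]))
b=[W("shim",*p,3+3) for p in((157,68),(252,66),(253,158),(163,161))];pr("edges",b);pr("mid",sum(b)/4);print(ang(b[1]-b[0]),ang(b[2]-b[3]))
k=[W("cradle",*p,84,400) for p in((570,66),(640,66),(635,194),(570,190))];pr("cr",k);pr("mid",sum(k)/4);print(ang(k[1]-k[0]),ang(k[2]-k[3]))
k=[W("cradle",*p,50,400) for p in((574,123),(634,123))];pr("crcorner",k);pr("mid",sum(k)/2)
e=[W("cradle",*p,36,400) for p in((400,25),(799,34),(410,184),(690,188))];pr("base",e);print(ang(e[1]-e[0]),ang(e[3]-e[2]))
# full picture base corners
f=[px("wrist",(u-400)*1.6,(v-300)*1.6,36,np.load("pics/cradle.npy")) for u,v in((450,388),(754,396))];pr("basec",f);print(ang(f[1]-f[0]))
s=[W("sup",*p,82,0,300) for p in((130,358),(284,357),(278,492),(134,491))];pr("sup",s);pr("mid",sum(s)/4);print(ang(s[1]-s[0]),ang(s[2]-s[3]))
pr("piv",W("sup",206,428,84,0,300)); pr("bar",W("sup",206,464,82,0,300))
w=cv2.imread("pics/w_sup.png")[200:300,260:390]; w=cv2.convertScaleAbs(cv2.resize(w,(780,600),interpolation=cv2.INTER_CUBIC)[:,:390+390],alpha=2.5,beta=10)
k=cv2.imread("pics/w_cradle.png")[150:290,270:400]
cv2.imwrite("pics/m2.png",np.hstack([cv2.resize(w,(400,308)),cv2.resize(cv2.convertScaleAbs(k,alpha=1.5),(286,308))]))
```

```text
ridge [[433.5 214.   38. ]
 [407.1 270.2  38. ]]
mid [420.3 242.1  38. ]
115.1
edges [[412.7 203.3   6. ]
 [385.7 259.5   6. ]
 [442.2 287.7   6. ]
 [469.9 232.2   6. ]]
mid [427.6 245.6   6. ]
115.7 116.5
cr [[619.6 -74.8  84. ]
 [617.5 -35.5  84. ]
 [694.2 -33.   84. ]
 [693.7 -72.1  84. ]]
mid [656.2 -53.8  84. ]
93.1 89.3
crcorner [[660.4 -73.   50. ]
 [658.4 -34.2  50. ]]
mid [659.4 -53.6  50. ]
base [[ 605.2 -187.7   36. ]
 [ 597.1   69.1   36. ]
 [ 713.6 -186.3   36. ]
 [ 706.1    9.1   36. ]]
91.8 92.2
basec [[ 609.3 -251.9   36. ]
 [ 598.3  140.3   36. ]]
91.6
sup [[ 389.5 -269.7   82. ]
 [ 407.5 -181.8   82. ]
 [ 489.5 -199.5   82. ]
 [ 470.2 -287.5   82. ]]
mid [ 439.2 -234.6   82. ]
78.4 77.6
piv [ 439.3 -235.    84. ]
bar [ 462.2 -239.8   82. ]
```

View pics/m2.png

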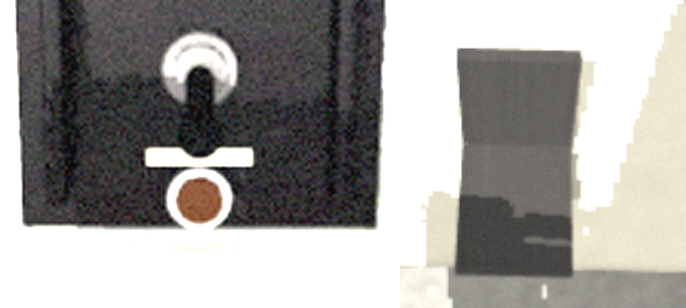

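The lever clearly leans to the bar (ON) side, but it still has to be felt. I'll do that with a light push toward ON, which is safe whichever way it stands.

```bash
cat >> h.py <<'E'
def tcp(P,q,d=67): return np.asarray(P,float)-d*R.from_quat(q).apply([0,0,1])
def st(s=''):
    r=env.read_state(); print(s,round(r['time_s'],2),r['tool_pos'].round(1),'F',r['force'].round(2),'w',round(r['width'],1),'g',round(r['grip_force'],1))
    return r
E
python3 - <<'E'
from h import *
q=Q(np.radians(78),0); ex=np.array([np.cos(np.radians(-12)),np.sin(np.radians(-12)),0]); piv=np.array([439.2,-234.8,0])
set_gripper(0)
env.reach(piv-38*ex+[0,0,220],q); env.move_l(piv-38*ex+[0,0,183],rate=100); env.hold(.3); st('start')
hit=env.move_l(piv-1*ex+[0,0,183],rate=15,f_stop=1.0); r=st(f'hit {hit}')
print('front face x', (r['tool_pos']-piv)@ex+10)
E
```

```text
start 7.46 [ 402.3 -227.1  183.5] F [-0.21  0.19  0.39] w 0.8 g 0.0
hit True 9.34 [ 433.2 -233.4  182.7] F [-0.71 -0.02  0.16] w 0.6 g 0.2
front face x 3.813342446392528
```

Run:
```python
from h import *
ex=np.array([np.cos(np.radians(-12)),np.sin(np.radians(-12)),0])
p=env.read_state()['tool_pos']
print(env.move_l(p+3*ex,rate=10,f_stop=1.5)); env.hold(.15); r=st('press')
env.move_l(r['tool_pos']-15*ex,rate=60); st('back'); env.move_l(r['tool_pos']-15*ex+[0,0,60])
A=np.radians(115.5); C=np.array([427.4,245,24])
q=Q(A,np.radians(60),1)
set_gripper(88)
env.reach(tcp(C+[0,0,130],q),q); st('hi')
env.move_l(tcp(C+[0,0,2],q),rate=80,f_stop=4); env.hold(.2); st('down')
cv2.imwrite("pics/pick.png",viewer.camera("wrist")); cv2.imwrite("pics/picks.png",cv2.resize(viewer.camera("scene")[130:280,200:400],(800,600)))
```

```text
True
press 9.71 [ 433.1 -233.3  182.1] F [ 0.26 -0.44  1.03] w 0.5 g 0.3
back 10.11 [ 417.9 -230.   182.1] F [-0.48  0.35  0.37] w 0.6 g 0.0
hi 14.77 [375.3 220.1 187.6] F [-0.93 -0.12  0.19] w 88.0 g 0.0
down 16.72 [375.1 220.1  59.8] F [-0.05 -0.06  0.66] w 87.8 g 0.0
```

View pics/pick.png

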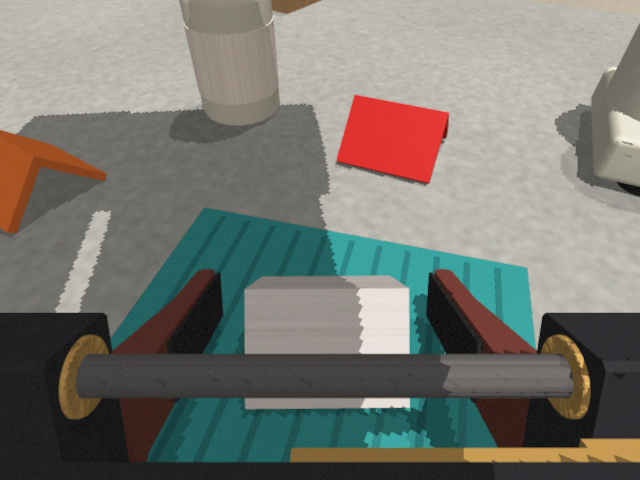

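The wrist view shows the shim squarely between the fingers, spanning columns 245–410 with the pads at about 220 and 430. I'll grip, lift, half-turn with joint 6, and look before setting it down.

Run:
```python
from h import *
set_gripper(55); r=st('grip'); p=r['tool_pos']
env.move_l(p+[0,0,130],rate=80); st('lift')
j=np.array(env.read_state()['qpos']); print(j.round(2)); j[5]+=np.pi if j[5]<0 else -np.pi
env.move_joints(j); env.hold(.2); r=st('turned')
print(R.from_quat(r['orientation']).as_matrix().round(2))
s=viewer.camera("scene")[60:240,180:420]
cv2.imwrite("pics/turn.png",np.hstack([cv2.resize(s,(400,300)),cv2.resize(viewer.camera("wrist"),(400,300))]))
```

```text
grip 17.34 [375.  220.   59.5] F [-1.1   0.    0.32] w 61.3 g 30.0
lift 19.12 [374.9 220.  189.1] F [ 0.91  1.27 -0.74] w 61.7 g 30.0
[ 0.55  0.55  2.55  3.25  1.01 -1.58]
turned 21.97 [375.  220.  189.1] F [ 0.86  0.52 -1.41] w 61.6 g 30.0
[[-0.45 -0.43  0.78]
 [-0.22  0.9   0.37]
 [-0.87 -0.   -0.5 ]]
```

View pics/turn.png

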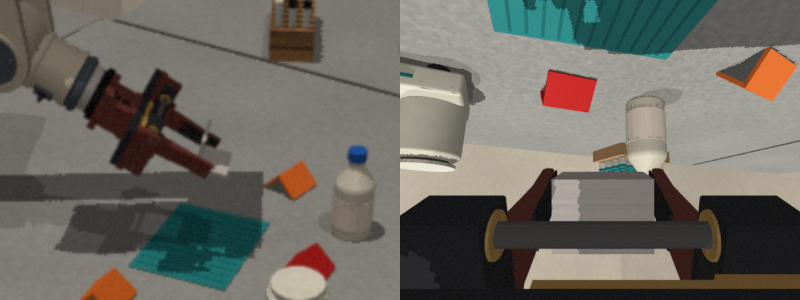

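The shim is held firmly with its ridge now underneath. I'll lower it until the leg's free edge touches the mat and release it to settle on that leg.

Run:
```python
from h import *
q=Q(np.radians(115.5),np.radians(60),0); G=np.array([427.4,245,0])
env.move_l(tcp(G+[0,0,34],q),q,rate=90); env.hold(.2); st('near')
print(env.move_l(tcp(G+[0,0,18.5],q),q,rate=20,f_stop=2.5)); r=st('touch'); print('Gz',r['tool_pos'][2]-33.5)
set_gripper(80); env.hold(.4); st('rel')
env.move_l(tcp(G+[0,0,150],q),q,rate=140)
q2=Q(np.radians(115.5),0); env.reach([427.4,245,260],q2); env.hold(.15)
np.save("pics/leg.npy",wristpose()); im=viewer.camera("wrist"); cv2.imwrite("pics/w_leg.png",im)
s=viewer.camera("scene"); st()
cv2.imwrite("pics/leg.png",np.hstack([cv2.resize(im[100:320,200:440],(480,440)),cv2.resize(s[160:250,250:350],(320,288))[:, :] if 0 else cv2.resize(s[160:270,255:335],(320,440))]))
```

```text
near 23.77 [375.2 220.1  68. ] F [ 1.    0.02 -1.56] w 61.9 g 30.0
True
touch 24.4 [375.  220.   54.5] F [-1.44 -0.89  4.59] w 61.8 g 30.0
Gz 20.97766003625162
rel 25.31 [375.1 220.1  54.3] F [ 0.02 -0.61 -0.39] w 79.9 g 0.0
 29.37 [427.3 245.  259.9] F [-0.45 -0.08 -0.19] w 79.7 g 0.0
```

View pics/leg.png

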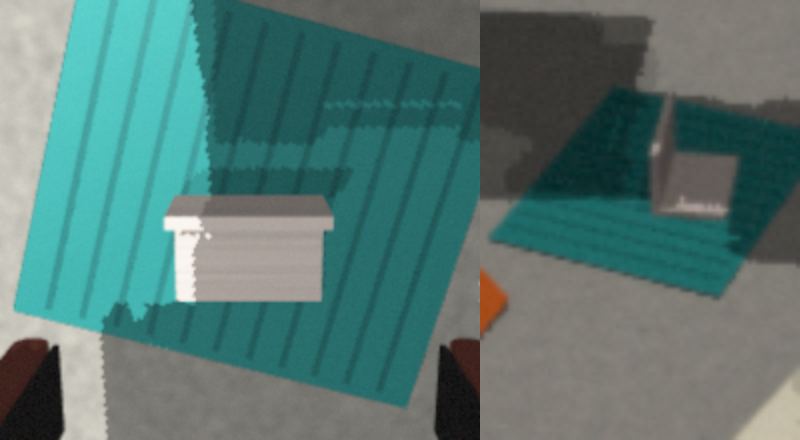

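It rests on one leg. The upright leg's top edge runs crop (164,217)–(333,217), the wall's outer foot is at row 196, and the lower leg's free edge is (177,301)–(322,301).

Run:
```python
from h import *
T=np.load("pics/leg.npy"); W=lambda u,v,z:px("wrist",200+u/2,100+v/2,z,T)
A=np.radians(115.5); y=np.array([np.cos(A),np.sin(A),0]); h=np.array([np.sin(A),-np.cos(A),0]); o=np.array([427.4,245,0])
for n,a,b,z in(("topouter",(164,217),(333,217),48),("topinner",(166,231),(332,231),48),("foot",(172,196),(322,196),3),("free",(177,301),(322,301),4)):
    P,Q_=W(*a,z),W(*b,z); m=(P+Q_)/2-o; d=Q_-P; print(n,'h',round(m@h,1),'y',round(m@y,1),'ang',np.degrees(np.arctan2(d[1],d[0])).round(1),'len',np.linalg.norm(d).round(1))
```

```text
topouter h -10.4 y 1.0 ang 115.5 len 62.0
topinner h -5.1 y 1.2 ang 115.5 len 61.2
foot h -9.9 y 0.3 ang 115.5 len 63.0
free h 36.0 y 1.4 ang 115.5 len 62.8
```

Run:
```python
from h import *
A=np.radians(115.5); y=np.array([np.cos(A),np.sin(A),0]); h=np.array([np.sin(A),-np.cos(A),0]); o=np.array([427.4,245,0])
B=np.radians(92); hb=np.array([np.sin(B),-np.cos(B),0]); up=np.array([0,0,1.])
seat=np.array([657,-54.5,0]); th=np.pi/4; q2=Q(B,th); t=np.sin(th)*hb-np.cos(th)*up; n=np.cos(th)*hb+np.sin(th)*up
def cr(dz): return seat+up*(50+dz)-82*t+8*n
for dz in(120,60,0): print(env.ik(cr(dz),q2))
set_gripper(88)
p=o+y*1.0+h*-2+up*85; env.move_l(p+up*60,rate=150); print(env.move_l(p,rate=60,f_stop=4)); set_gripper(55); st('grip')
env.move_l(p+up*170,rate=120); st('lift')
env.reach(cr(120),q2); env.hold(.2); st('hover')
T=wristpose(); np.save("pics/hov.npy",T); im=viewer.camera("wrist")
s=viewer.camera("scene")[180:360,200:440]
cv2.imwrite("pics/hov.png",np.hstack([cv2.resize(s,(400,300)),cv2.resize(im,(400,300))]))
```

```text
[-0.16585627  0.3994878   2.10175485  2.32754132  0.19517711  2.23235588]
[-0.16585627  0.5269947   2.11693     2.66226282  0.31073027  1.88741196]
[-0.16585627  0.66168224  2.11511497  2.79874311  0.43284476  1.74122995]
False
grip 32.33 [425.2 245.1  85.2] F [-0.74 -0.63  2.38] w 61.6 g 30.0
lift 33.9 [424.9 244.9 254.4] F [ 0.63  0.08 -1.54] w 62.0 g 30.0
hover 37.23 [604.8 -56.2 233.7] F [0.01 1.42 0.61] w 61.8 g 30.0
```

View pics/hov.png

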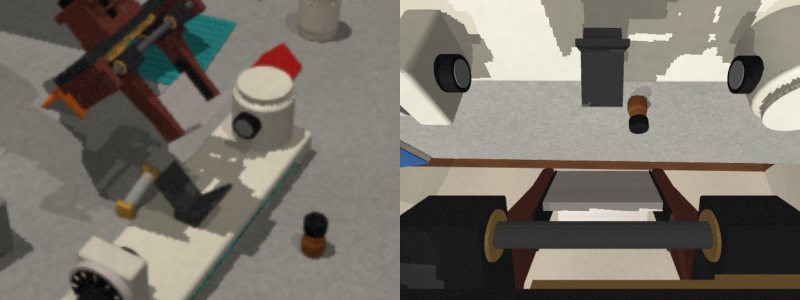

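The shim hangs with its V level and its middle over the cradle: both are near column 604 in the wrist half. I'll lower it to contact and release.

Run:
```python
from h import *
B=np.radians(92); hb=np.array([np.sin(B),-np.cos(B),0]); up=np.array([0,0,1.])
seat=np.array([657,-54.5,0]); th=np.pi/4; q2=Q(B,th); t=np.sin(th)*hb-np.cos(th)*up; n=np.cos(th)*hb+np.sin(th)*up
def cr(dz): return seat+up*(50+dz)-82*t+8*n
env.move_l(cr(20),q2,rate=80); env.hold(.2); st('near')
print(env.move_l(cr(-5),q2,rate=20,f_stop=4)); env.hold(.1); r=st('touch'); print('dz',(r['tool_pos']-cr(0)).round(1))
s=viewer.camera("scene")[230:340,240:380]; k=viewer.camera("top")[160:230,360:440]
cv2.imwrite("pics/nest.png",np.hstack([cv2.resize(s,(420,330),interpolation=2),cv2.resize(k,(377,330),interpolation=2)]))
```

```text
near 38.93 [604.9 -56.3 134.1] F [ 0.28  0.77 -0.88] w 61.5 g 30.0
True
touch 39.93 [605.2 -56.3 114.6] F [2.75 0.03 0.63] w 62.1 g 30.0
dz [0.5 0.  1. ]
```

View pics/nest.png

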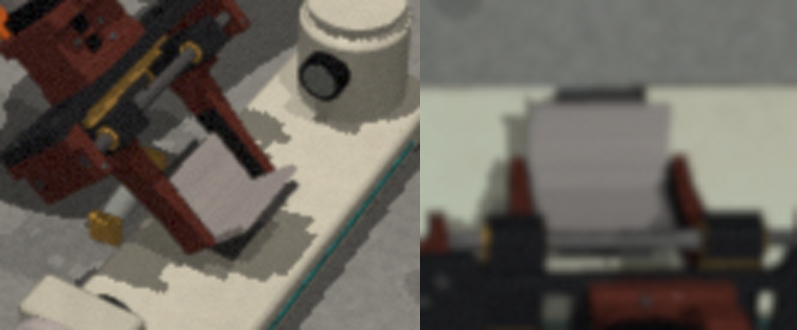

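The shim sits in the V, touching the near leg first: the force is +x and it is 1 mm high. I'll shift 1 mm outward, press gently, release and back out.

Run:
```python
from h import *
p=env.read_state()['tool_pos']; env.move_l(p+[1,0,0],rate=20); env.hold(.1); st('shift')
p=env.read_state()['tool_pos']; print(env.move_l(p-[0,0,4],rate=10,f_stop=4)); st('down')
set_gripper(70); env.hold(.3); set_gripper(86); env.hold(.2); r=st('open')
t=R.from_quat(r['orientation']).apply([0,0,1])
env.move_l(r['tool_pos']-100*t,rate=120); env.hold(.1); st('out')
T=wristpose(); np.save("pics/fin.npy",T); im=viewer.camera("wrist"); k=viewer.camera("top")[165:230,355:440]; s=viewer.camera("scene")[250:330,270:365]
cv2.imwrite("pics/w_fin.png",im)
cv2.imwrite("pics/fin.png",np.vstack([cv2.resize(im[60:360,120:520],(720,300)) if 0 else np.hstack([cv2.resize(s,(356,300),interpolation=2),cv2.resize(k,(392,300),interpolation=2)]),cv2.resize(im[0:240,134:508],(748,290))]))
```

```text
shift 40.38 [605.7 -56.3 114.4] F [-0.57 -0.61 -0.15] w 62.1 g 30.0
True
down 40.59 [605.7 -56.3 114.2] F [-1.73  0.59  3.93] w 61.8 g 30.0
open 41.94 [605.4 -56.3 113.8] F [-0.15 -0.49  0.72] w 85.9 g 0.0
out 43.02 [535.2 -58.7 184.2] F [0.66 0.59 0.17] w 86.3 g 0.0
```

View pics/fin.png

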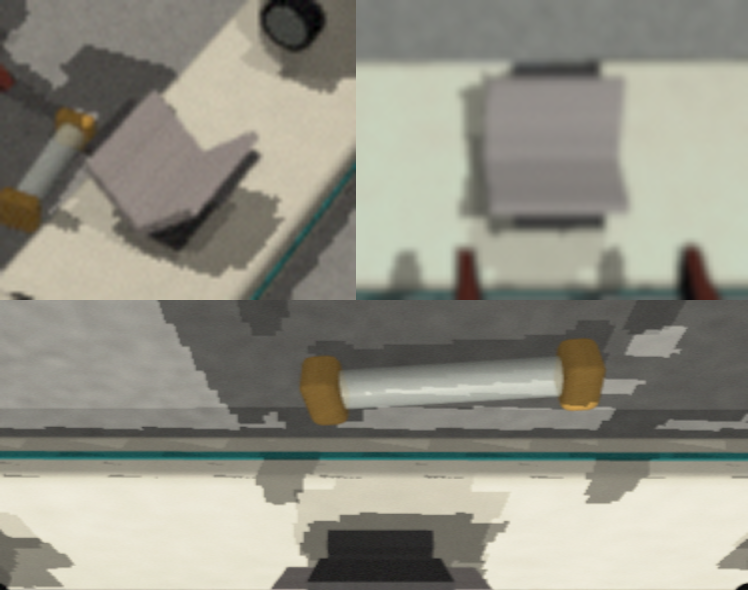

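The shim is nested and centred: in the top view it spans columns 487–622 and the cradle 513–600, giving centres 555 and 556. The first touch on the toggle read close to the noise level, so I'll repeat it a little more firmly, still toward ON, then hand in.

Run:
```python
from h import *
p=env.read_state()['tool_pos']; env.move_l(p+[0,0,110],rate=200)
q=Q(np.radians(78),0); ex=np.array([np.cos(np.radians(-12)),np.sin(np.radians(-12)),0]); piv=np.array([439.2,-234.8,0])
env.reach(piv-34*ex+[0,0,260],q); set_gripper(0); env.move_l(piv-34*ex+[0,0,183],rate=120); env.hold(.2); st('start')
env.move_l(piv-10*ex+[0,0,183],rate=60)
hit=env.move_l(piv+4*ex+[0,0,183],rate=12,f_stop=3); r=st(f'hit {hit}'); env.hold(.1); print('front',(r['tool_pos']-piv)@ex+10); st('held')
env.move_l(r['tool_pos']-20*ex,rate=60); env.move_l(r['tool_pos']-20*ex+[0,0,140],rate=200); st('end')
k=viewer.camera("top"); cv2.imwrite("pics/end.png",k)
d=cv2.absdiff(k,cv2.imread("pics/top0.png")).max(2)
for n,(u,v) in dict(cell=(388,244),vial=(371,147),bottle=(183,225)).items(): print(n,d[v-15:v+15,u-22:u+22].mean().round(1))
```

```text
Traceback (most recent call last):
station.IKError: the arm cannot follow that straight line within its joint ranges
```

Run:
```python
from h import *
p=env.read_state()['tool_pos']
q=Q(np.radians(78),0); ex=np.array([np.cos(np.radians(-12)),np.sin(np.radians(-12)),0]); piv=np.array([439.2,-234.8,0])
env.reach([480,-90,330],Q(np.radians(92),np.radians(20))); st('up')
env.reach(piv-34*ex+[0,0,260],q); set_gripper(0); env.move_l(piv-34*ex+[0,0,183],rate=120); env.hold(.2); st('start')
env.move_l(piv-10*ex+[0,0,183],rate=60)
hit=env.move_l(piv+4*ex+[0,0,183],rate=12,f_stop=3); r=st(f'hit {hit}'); env.hold(.1); print('front',(r['tool_pos']-piv)@ex+10); st('held')
env.move_l(r['tool_pos']-20*ex,rate=60); env.move_l(r['tool_pos']-20*ex+[0,0,140],rate=200); st('end')
k=viewer.camera("top"); cv2.imwrite("pics/end.png",k)
d=cv2.absdiff(k,cv2.imread("pics/top0.png")).max(2)
for n,(u,v) in dict(cell=(388,244),vial=(371,147),bottle=(183,225)).items(): print(n,d[v-15:v+15,u-22:u+22].mean().round(1))
```

```text
up 46.37 [479.9 -89.9 329.8] F [ 0.43 -0.22 -0.76] w 86.1 g 0.0
start 49.43 [ 406.3 -228.   183.7] F [ 0.66 -1.14  0.03] w 0.7 g 0.0
hit True 50.58 [ 433.4 -233.4  182.6] F [-0.62  0.2   1.1 ] w 0.4 g 0.6
front 4.075360381641717
held 50.67 [ 433.4 -233.4  182.5] F [-1.52 -0.65  1.44] w 0.5 g 0.5
end 52.01 [ 413.5 -229.   321.8] F [ 0.44  0.4  -0.05] w 0.1 g 0.0
cell 14.2
vial 6.8
bottle 7.5
```

```bash
python3 -c "
from h import *
print(workorder.sign_off())"
```

```text
the job is handed in; nothing more can be done
None
```

The shim is right way up, nested and centred in the cradle; the toggle, felt twice, already stood ON and was left on; the glass cell, wash bottle and vial were not touched; the job is handed in (about 52 s used, verdict not shown).

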